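# Stack the home-care totes over the medicine jar

### The job

Stand the amber medicine jar upright on the floor of the blue tote, and let go of it. Then put the empty green tote on top of the blue one, turned so that their orange ends are at opposite ends: it must stack level on its feet on the blue tote's rim, well above the jar, not nest down into it. Set it down gently rather than dropping it, leave the blue tote about where it stands, keep the jar upright in it, and leave the mug, the remote control and the spectacle case alone.

Things in the scene. Friction and masses are not known exactly. Their poses are not given: they have to be found in the camera images.
- blue_tote: Blue stack-nest tote, the lower one, loose, 0.3 kg, 202 x 142 x 100 mm. Origin: centre of its underside; z up, x along its length towards the orange-rimmed end. Lower tier, z 0 to 55: 172 x 114 outside, walls and floor 4 thick (inside 164 x 106). Upper tier, z 55 to 100: mouth 182 x 122 inside; its top 26 mm is a rim band 10 thick, centre line at x = +-96 and y = +-66.
- green_tote: Green tote, goes on top: same shape and frame as the blue one, empty, loose, 0.12 to 0.26 kg. Carry it by pinching its rim band from above, one finger inside. In both totes each long side has two feet below the shoulder, 24 mm long, centred at x = -25 and 60, |y| = 57 to 71, undersides at z = 10, and two open gates cut through rim and upper wall at x = -41 to -9 and 44 to 76.
- blue_tote_mouth (a point): Centre of the blue tote's mouth, level with its rim, 100 mm above its origin. Orange ends the same way: the green feet drop through the gates and it nests, origin 55 mm above the blue one's. Turned end for end: the feet stand on solid rim, green origin 90 mm above the blue one's, its bottom 10 mm inside the mouth with play of 5 mm in x and 4 mm in y each way.
- blue_tote_orange (a point): Middle of the blue tote's orange end rim, on its top edge: 96 mm along +x and 100 mm above the tote's origin.
- green_tote_orange (a point): Middle of the green tote's orange end rim, on its top edge: 96 mm along +x and 100 mm above the tote's origin.
- jar: Amber round medicine jar with a white cap, 50 mm in diameter, 75 mm tall, standing loose, 0.08 to 0.17 kg. Origin at the centre of its underside, z up its axis. Standing in a tote its top is 79 mm above the tote's underside.
- mug: White mug, 80 mm across, 90 mm tall, bystander; origin at the centre of its underside.
- remote: Black TV remote control lying flat, 45 x 170 x 22 mm, bystander; origin at the centre of its underside, y along its length.
- glasses_case: Red spectacle case, 60 x 160 x 40 mm, bystander; origin at the centre of its underside, y along its length.
Things that resemble listed ones, but are neither listed nor needed, are in the scene too. Several things look just like the jar: the one meant starts farthest from the robot's base. Leave any brown or yellow look-alike of the green_tote alone.

How it is judged (in metres and radians):
On the way:
1. the jar stands upright in the blue tote, released, with the green tote not yet on it (x of jar in the frame of blue_tote between -0.07 and 0.07 m and y of jar in the frame of blue_tote between -0.045 and 0.045 m and z of jar in the frame of blue_tote between -0.003 and 0.012 m and angle between jar's own z axis and vertical below 0.15 rad and distance of blue_tote from where it was at the start of the episode below 0.06 m and angle between blue_tote's own z axis and vertical below 0.06 rad and contact force between jar and the fingers below 0.1 N and linear speed of jar below 0.02 m/s and horizontal distance between green_tote and blue_tote above 0.1 m), for 0.2 s.
At the end, for the whole second after the job is handed in: Jar upright (0.15 rad) on the blue tote's floor; green tote level (0.06 rad) on the blue rim, origin 86 to 94 mm above the blue one's, centred within 8 mm, orange ends opposite, not touching the jar; blue tote level, within 60 mm of its start; all still and released (x of jar in the frame of blue_tote between -0.07 and 0.07 m and y of jar in the frame of blue_tote between -0.045 and 0.045 m and z of jar in the frame of blue_tote between -0.003 and 0.012 m and angle between jar's own z axis and vertical below 0.15 rad and distance of blue_tote from where it was at the start of the episode below 0.06 m and angle between each of blue_tote, green_tote's own z axis and vertical below 0.06 rad and z of green_tote in the frame of blue_tote between 0.086 and 0.094 m and x of green_tote in the frame of blue_tote between -0.008 and 0.008 m and y of green_tote in the frame of blue_tote between -0.008 and 0.008 m and x of green_tote_orange in the frame of blue_tote below -0.08 m and linear speed of each of green_tote, blue_tote, jar below 0.01 m/s and contact force between green_tote and blue_tote above 0.3 N and contact force between green_tote and the arm below 0.1 N and contact force between green_tote and the fingers below 0.1 N and contact force between green_tote and jar below 0.05 N).
It fails at once if the green tote presses on the jar (over 3 N) (contact force between green_tote and jar above 3 N).
It fails at once if the green tote is dropped or banged onto the blue tote (arrives faster than 0.35 m/s) (horizontal distance between green_tote and blue_tote below 0.04 m and z of green_tote in the frame of blue_tote below 0.1 m and linear speed of green_tote above 0.35 m/s).
It fails at once if the mug is disturbed (moved over 30 mm) (distance of mug from where it was at the start of the episode above 0.03 m).
It fails at once if the remote control is disturbed (moved over 30 mm) (distance of remote from where it was at the start of the episode above 0.03 m).
It fails at once if the spectacle case is disturbed (moved over 30 mm) (distance of glasses_case from where it was at the start of the episode above 0.03 m).
It also fails if it takes over 61 s, if anything falls off the work surface, if the arm or the gripper's body presses on something with over 40 N, if the wrist force passes 120 N, or if a joint passes its speed limit or range.

### The arm

A 6-joint arm with a two-finger parallel gripper is mounted at the origin on the work surface. World frame = base frame: x ahead of the robot, y to its left, z up, the work surface at z = 0. Lengths are in m, angles in degrees, forces in N, time in s.
With the tool pointing down it reaches from about 0.3 to 0.75 m from the base axis. Payload 8.5 kg.
Tool frame: the origin (TCP) lies on the centre line of the jaws, within the pads' length; the fingertips stand 19 mm ahead of it and the grasp point (between the pads) is the TCP; z points along the fingers, x is the direction in which the jaws open and shut, and the axes are right-handed (so a half turn about z gives the same grasp; the last joint's range is limited). The gripper opens to 85 mm and grips with 20 to 120 N. Pads are 22 mm wide; open, the fingers measure 114 mm over their backs; the gripper's body (76 mm by 85 mm) begins 54 mm behind the grasp point. The pads swing forward as they close: fully open they stand 13 mm farther back than shut.
Start: joints at [59.742, 21.807, 74.336, -0, 83.858, -12.336], TCP at [0.169, 0.523, 0.25] pointing down, gripper open.
Joint ranges: [-178.18, 178.18], [-50.72, 133.34], [12.68, 142.11], [-81.47, 261.47], [9.98, 163.14], [-165.26, 165.26]. Speed limits (degrees/s): [136.94, 136.94, 180, 180, 180, 180].

### API

Orientations are given as a 3x3 rotation matrix whose columns are the frame's x, y, z axes.
In Python, from rig import env, cams, order gives the robot as it stands.
- The arm moves only by the tool step_arm, never from a script. Its argument "steps" is a list of rows, each an object with "xyz": the shift along the tool's x, y, z normalised to -1 to 1, where 1 is 0.04 m, a list of three; "turn": the turn, a rotation vector about the tool's x, y, z normalised to -1 to 1, where 1 is 0.08 rad, a list of three; "gripper": the gripper command: -1 is shut, 1 is fully open, values between are in proportion. A call has 1 to 20 rows; each row shifts and turns the commanded pose from where the row before left it, along the tool's axes as they then stand; what a row does not reach is not made up. A row lasts 1/12 s, in which the tool goes at most 41.7 mm and 7.16 degrees, less where a joint would pass 70% of its speed; a pose out of reach is approached as far as the arm can. A call with a number of a shift or a turn outside -1 to 1 is refused whole. A call with a gripper value outside its range is refused whole. The fingers move at their own pace and stop on an object; "squeeze" is the grip in N (left out, the last holds). Time passes only in rows, so rows that do not move let the fingers close. It gives the time, the measured TCP pose, the force and the opening at its end, in the units of the state.
- env.observe(): the state, without advancing time (a new reading comes with each control period).
- cams.get_image(name): name is "scene" or "top"; returns (picture, depth): 384x512x3 uint8, red, green, blue; 384x512 float32, m along the optical axis (not along the pixel's ray), 0 where there is no reading.
- cams.camera_info(name): a dict with "fx", "fy", "cx", "cy" (pixels), "k1" (the pictures are not rectified: a ray, as slopes to the right and down, at radius r is drawn at 1 + k1 r^2 times it, then the intrinsics apply), "extrinsics" (4x4, takes a point from camera to world coordinates). Camera axes: x right, y down, z forward; pixel columns grow to the right and rows downward; lengths in m; the calibration is good to about 2 mm. A picture is of the moment at which its call begins. camera_info takes no time and is no camera call.
- order.close_job(): hands the job in, once; it reports no verdict.
The state is a dict: "time_s": time; "q": joint angles; "qvel": joint speeds; "joint_efforts": joint torques, N m; "position": TCP position; "tool_rot": TCP orientation; "ft_force": force on the tool from outside, world axes, zero at the start; "wrist_torque": the same for the moment, N m; "grip_width": finger opening in m.
Only numpy, scipy, OpenCV 4.12 (cv2) and the standard library are available. Lean on these libraries where they do the work, as an engineer would, in place of code of your own. Each camera call takes 0.05 s, during which the arm holds its last target. There are 200 camera calls.

## Working session

There is one attempt and no reset: what is moved stays moved. The work goes in short steps, Python scripts to look and compute and a tool call to move; the robot and the scene stay as the last step left them, time stands still between calls to the robot, and variables do not carry over. Pictures are saved under pics/ and viewed, about 8 in all and at most 12, crops included, and the job is handed in when it is done.

Besides the shell and the picture viewer there is one more tool, called after ">>>" by a JSON object that holds its "method" and its "body". step_arm: Moves the arm, as the interface text tells. Scaled input: -1 to 1 covers 0.04 m each way for a shift and 0.08 rad each way for a turn. Its arguments: {"type":"object","properties":{"steps":{"type":"array"},"squeeze":{"type":"number"}},"required":["steps"]}

```bash
ls; mkdir -p pics; cat > h.py <<'E'
import numpy as np, cv2
from rig import env, cams, order
def shot(name):
    im,d=cams.get_image(name); np.savez(f'/tmp/{name}.npz',im=im,d=d); return im,d
def pts(name,d):
    c=cams.camera_info(name); h,w=d.shape
    v,u=np.mgrid[:h,:w]
    K=np.array([[c['fx'],0,c['cx']],[0,c['fy'],c['cy']],[0,0,1]],float)
    # r is undistorted radius: distorted = s*(1+k1 r^2)
    p=cv2.undistortPoints(np.stack([u.ravel(),v.ravel()],1).astype(float)[:,None],K,np.array([c['k1'],0,0,0,0]))[:,0]
    z=d.ravel(); P=np.c_[p*z[:,None],z,np.ones_like(z)]@np.array(c['extrinsics']).T
    P=P[:,:3].reshape(h,w,3); P[d==0]=np.nan; return P
def save(n,im): cv2.imwrite(f'pics/{n}.png',im[:,:,::-1])
E
python3 - <<'E'
from h import *
a,d=shot('top'); b,e=shot('scene')
save('a',np.vstack([a,b]) if 0 else a); save('b',b)
for n in('top','scene'):
    c=cams.camera_info(n); print({k:np.round(v,3).tolist() for k,v in c.items()})
print(env.observe())
E
```

```text
pics
{'fx': 378.773, 'fy': 378.773, 'cx': 260.653, 'cy': 187.883, 'k1': -0.123, 'extrinsics': [[0.003, -0.989, 0.15, 0.302], [-0.999, -0.008, -0.033, -0.106], [0.034, -0.15, -0.988, 1.178], [0.0, 0.0, 0.0, 1.0]]}
{'fx': 400.56, 'fy': 400.56, 'cx': 254.546, 'cy': 189.002, 'k1': -0.032, 'extrinsics': [[0.409, 0.755, -0.513, 1.085], [0.913, -0.34, 0.227, -0.379], [-0.004, -0.561, -0.828, 1.062], [0.0, 0.0, 0.0, 1.0]]}
{'time_s': 0.1, 'q': array([ 5.97421498e+01,  2.18373517e+01,  7.43780348e+01, -9.24240031e-04,
        8.38578795e+01, -1.23352669e+01]), 'qvel': array([-0.01524253, -0.21528293, -0.11410507, -0.04762165,  0.02785875,
        0.03157101]), 'joint_efforts': array([ 3.78793615e-03, -4.49219370e+01, -2.31658798e+01, -1.30737553e-04,
        3.64768486e-03, -8.81598623e-06]), 'position': array([0.16913533, 0.523107  , 0.24978541]), 'tool_rot': array([[ 3.07729622e-01,  9.51473637e-01, -6.30489475e-04],
       [ 9.51473021e-01, -3.07730160e-01, -1.11260694e-03],
       [-1.25263680e-03, -2.57511612e-04, -9.99999182e-01]]), 'ft_force': array([ 0.1983314 , -0.79941123,  0.76215666]), 'wrist_torque': array([ 0.00338659, -0.01392526, -0.00728735]), 'grip_width': 0.08532398336462216}
```

View pics/a.png

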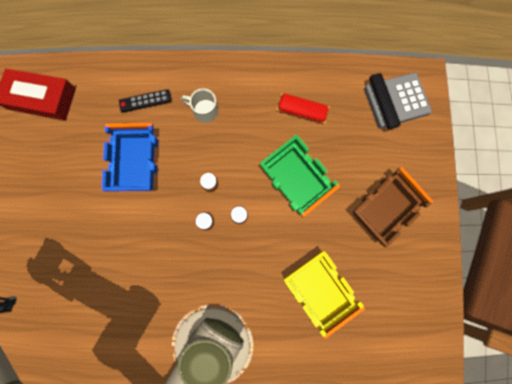

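View pics/b.png

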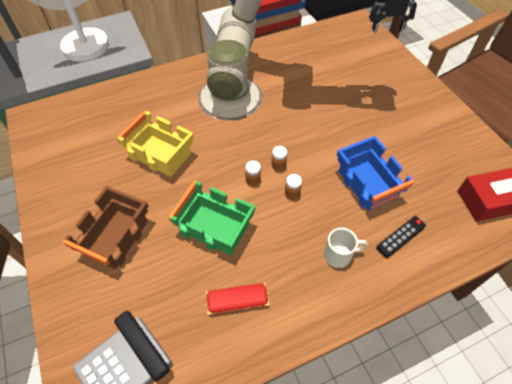

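Jar look-alikes in the top view are at (208,181), (204,221) and (239,215). The arm's base is near (210,345), so (208,181) looks farthest. The blue tote is at (130,158) with its orange end up the picture, and the green tote is at (300,175) with its orange end at lower right. Next I'll measure all of these.

```bash
cat >> h.py <<'E'
def top():
    a,d=shot('top'); return a,pts('top',d),cv2.cvtColor(a,cv2.COLOR_RGB2HSV)
def rimfit(P,hsv,hue,box,z0=.09,z1=.11):
    """rim points of a tote by hue in a pixel box -> centre, yaw (towards orange)"""
    m=np.zeros(hsv.shape[:2],bool); u0,v0,u1,v1=box; m[v0:v1,u0:u1]=1
    H,S=hsv[...,0],hsv[...,1]
    z=P[...,2]; t=m&(S>120)&(z>z0)&(z<z1)
    org=t&(H>=5)&(H<18)&(hsv[...,2]>180); body=t&(abs(H.astype(int)-hue)<12)
    q=P[(org|body)][:,:2].astype(np.float32); (c,s,ang)=cv2.minAreaRect(q)
    o=P[org][:,:2].mean(0); zz=np.median(P[body][:,2])
    v=o-c; ax=np.radians([ang,ang+90,ang+180,ang+270]); y=max(ax,key=lambda a:np.cos(a)*v[0]+np.sin(a)*v[1])
    return dict(c=np.round(c,4),size=np.round(s,4),yaw=round(np.degrees((y+np.pi)%(2*np.pi)-np.pi),2),o=np.round(o,4),zrim=round(float(zz),4),n=len(q),no=int(org.sum()))
E
python3 - <<'E'
from h import *
a,P,hsv=top()
print(rimfit(P,hsv,110,(85,110,172,205)))
print(rimfit(P,hsv,70,(245,125,345,225)))
for n,(u,v) in dict(A=(208,181),B=(204,221),C=(239,215)).items():
    m=np.zeros(a.shape[:2],bool); m[v-16:v+17,u-16:u+17]=1
    k=m&(P[...,2]>.066)&(P[...,2]<.09); q=P[k]; c,r=cv2.minEnclosingCircle(q[:,:2].astype(np.float32))
    print(n,q.mean(0).round(4),np.round(c,4),round(r,4),len(q),np.hypot(*q.mean(0)[:2]).round(3))
# scene cam orthogonal check of heights & objects
b,e=shot('scene'); Q=pts('scene',e); hb=cv2.cvtColor(b,cv2.COLOR_RGB2HSV)
print('scene'); print(rimfit(Q,hb,110,(325,130,420,220))); print(rimfit(Q,hb,70,(165,175,265,260)))
for n,(u,v) in dict(m=(203,105),remote=(145,100),case=(302,108),redbox=(36,94)).items():
    q=P[v-22:v+23,u-38:u+39].reshape(-1,3); q=q[(q[:,2]>.012)&(q[:,2]<.2)]; print(n,np.nanmin(q,0).round(3),np.nanmax(q,0).round(3))
save('c',cv2.resize(a[110:240,80:360],(784,364),interpolation=cv2.INTER_CUBIC))
E
```

```text
{'c': array([0.5596, 0.2506]), 'size': array([0.2033, 0.1437]), 'yaw': np.float64(1.29), 'o': array([0.6529, 0.2501]), 'zrim': 0.1002, 'n': 663, 'no': 162}
{'c': array([ 0.5056, -0.2561]), 'size': array([0.1994, 0.1428]), 'yaw': np.float64(-140.24), 'o': array([ 0.4325, -0.3158]), 'zrim': 0.1005, 'n': 556, 'no': 159}
A [0.4914 0.014  0.0758] [0.4924 0.0145] 0.023 185 0.492
B [0.3727 0.0244 0.0756] [0.3729 0.0246] 0.0227 190 0.374
C [ 0.3925 -0.0781  0.0757] [ 0.3927 -0.0783] 0.0224 184 0.4
scene
{'c': array([0.5596, 0.2502]), 'size': array([0.2023, 0.1433]), 'yaw': np.float64(0.77), 'o': array([0.6561, 0.2531]), 'zrim': 0.0986, 'n': 601, 'no': 150}
{'c': array([ 0.5069, -0.2576]), 'size': array([0.2043, 0.1408]), 'yaw': np.float64(-140.37), 'o': array([ 0.4366, -0.3207]), 'zrim': 0.0997, 'n': 739, 'no': 176}
m [ 0.692 -0.006  0.012] [0.8   0.167 0.097]
remote [0.659 0.097 0.012] [0.8   0.316 0.105]
case [ 0.69  -0.363  0.013] [ 0.789 -0.196  0.047]Traceback (most recent call last):
  File "<stdin>", line 13, in <module>
    res = np.fmin.reduce(a, axis=axis, out=out, **kwargs)
ValueError: zero-size array to reduction operation fmin which has no identity
```

```bash
cat >> h.py <<'E'
def go(x,y,z,yaw):
    """print normalised total tool-frame shift (units of 1=40mm) and turn (1=.08rad) after/before turning"""
    s=env.observe(); R=s['tool_rot']; p=s['position']; cy=np.degrees(np.arctan2(R[1,0],R[0,0]))
    Y=np.radians(yaw); T=np.array([[np.cos(Y),np.sin(Y),0],[np.sin(Y),-np.cos(Y),0],[0,0,-1]])
    d=np.array([x,y,z])-p
    rv=cv2.Rodrigues(R.T@T)[0].ravel()/.08
    print('t',round(s['time_s'],2),'p',p.round(4),'yaw',cy.round(2),'grip',round(s['grip_width'],4),'F',s['ft_force'].round(2))
    print('shift now-frame',(R.T@d/.04).round(3),'turned-frame',(T.T@d/.04).round(3),'turn',rv.round(3))
E
python3 - <<'E'
from h import *
a=np.load('/tmp/top.npz')['im']
save('c',cv2.resize(a[60:250,80:360],(784,532),interpolation=cv2.INTER_CUBIC))
E
```

```text
(no output)
```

View pics/c.png

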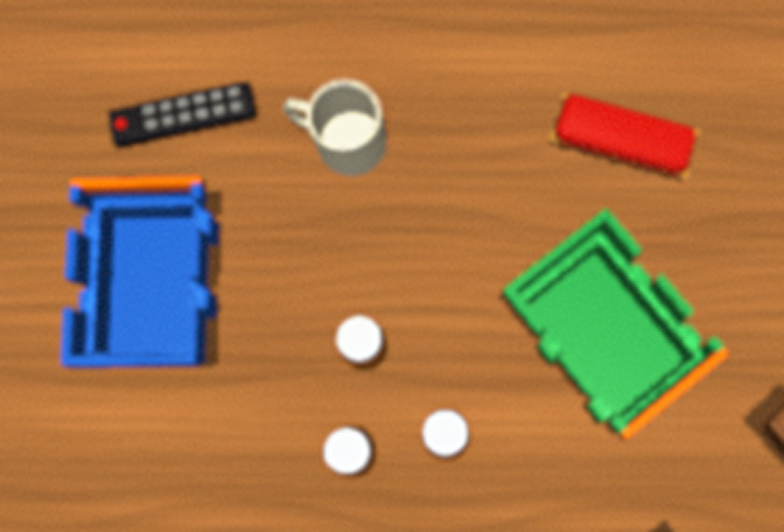

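>>> {"method": "step_arm", "body": {"steps": [{"xyz": [-0.6, 0.725, 0], "turn": [0, 0, 0], "gripper": 1}, {"xyz": [-0.6, 0.725, 0], "turn": [0, 0, 0], "gripper": 1}, {"xyz": [-0.6, 0.725, 0], "turn": [0, 0, 0], "gripper": 1}, {"xyz": [-0.6, 0.725, 0], "turn": [0, 0, 0], "gripper": 1}, {"xyz": [-0.6, 0.725, 0], "turn": [0, 0, 0], "gripper": 1}, {"xyz": [-0.6, 0.725, 0], "turn": [0, 0, 0], "gripper": 1}, {"xyz": [-0.6, 0.725, 0], "turn": [0, 0, 0], "gripper": 1}, {"xyz": [-0.6, 0.725, 0], "turn": [0, 0, 0], "gripper": 1}, {"xyz": [-0.6, 0.725, 0], "turn": [0, 0, 0], "gripper": 1}, {"xyz": [-0.6, 0.725, 0], "turn": [0, 0, 0], "gripper": 1}, {"xyz": [-0.6, 0.725, 0], "turn": [0, 0, 0], "gripper": 1}, {"xyz": [-0.6, 0.725, 0], "turn": [0, 0, 0], "gripper": 1}, {"xyz": [-0.6, 0.725, 0], "turn": [0, 0, 0], "gripper": 1}, {"xyz": [-0.6, 0.725, 0], "turn": [0, 0, 0], "gripper": 1}, {"xyz": [-0.6, 0.725, 0], "turn": [0, 0, 0], "gripper": 1}, {"xyz": [-0.6, 0.725, 0], "turn": [0, 0, 0], "gripper": 1}]}}

```text
time_s: 1.53
position: [0.4932, 0.0133, 0.2503]
tool_rot: [[0.308, 0.951, -0.0], [0.951, -0.308, 0.0], [0.0, -0.0, -1.0]]
ft_force: [0.7, 0.6, 1.5]
grip_width: 0.0856
```

>>> {"method": "step_arm", "body": {"steps": [{"xyz": [0, 0, 0], "turn": [0, 0, 1], "gripper": 1}, {"xyz": [0, 0, 0], "turn": [0, 0, 1], "gripper": 1}, {"xyz": [0, 0, 0], "turn": [0, 0, 1], "gripper": 1}, {"xyz": [0, 0, 0], "turn": [0, 0, 1], "gripper": 1}, {"xyz": [0, 0, 0], "turn": [0, 0, 1], "gripper": 1}, {"xyz": [0, 0, 0], "turn": [0, 0, 1], "gripper": 1}, {"xyz": [0, 0, 0], "turn": [0, 0, 1], "gripper": 1}, {"xyz": [0, 0, 0], "turn": [0, 0, 1], "gripper": 1}, {"xyz": [0, 0, 0], "turn": [0, 0, 1], "gripper": 1}, {"xyz": [0, 0, 0], "turn": [0, 0, 1], "gripper": 1}, {"xyz": [0, 0, 0], "turn": [0, 0, 1], "gripper": 1}, {"xyz": [0, 0, 0], "turn": [0, 0, 1], "gripper": 1}, {"xyz": [0, 0, 0], "turn": [0, 0, 1], "gripper": 1}, {"xyz": [0, 0, 0], "turn": [0, 0, 1], "gripper": 1}, {"xyz": [0, 0, 0], "turn": [0, 0, 1], "gripper": 1}, {"xyz": [0, 0, 0], "turn": [0, 0, 0.5], "gripper": 1}, {"xyz": [0, 0, 0], "turn": [0, 0, 0], "gripper": 1}, {"xyz": [0, 0, 0], "turn": [0, 0, 0], "gripper": 1}]}}

```text
time_s: 3.03
position: [0.4925, 0.0152, 0.2502]
tool_rot: [[1.0, 0.019, -0.0], [0.019, -1.0, 0.0], [-0.0, -0.0, -1.0]]
ft_force: [-0.0, 0.2, 0.0]
grip_width: 0.0851
```

```bash
python3 -c "
from h import *
go(.492,.0142,.056,1)"
```

```text
t 3.03 p [0.4925 0.0152 0.2502] yaw 1.11 grip 0.0851 F [-0.05  0.15  0.02]
shift now-frame [-0.012  0.024  4.856] turned-frame [-0.013  0.024  4.856] turn [-0.001  0.003  0.025]
```

The crop shows the chosen jar at (360,338), farthest from the base at 0.492 m; the others are at 0.374 and 0.400 m. Now I'll grasp it.

>>> {"method": "step_arm", "body": {"steps": [{"xyz": [0, 0, 0.8], "turn": [0, 0, 0], "gripper": 1}, {"xyz": [0, 0, 0.8], "turn": [0, 0, 0], "gripper": 1}, {"xyz": [0, 0, 0.8], "turn": [0, 0, 0], "gripper": 1}, {"xyz": [0, 0, 0.8], "turn": [0, 0, 0], "gripper": 1}, {"xyz": [0, 0, 0.65], "turn": [0, 0, 0], "gripper": 1}, {"xyz": [0, 0, 0.5], "turn": [0, 0, 0], "gripper": 1}, {"xyz": [0, 0, 0.5], "turn": [0, 0, 0], "gripper": 1}, {"xyz": [0, 0, 0], "turn": [0, 0, 0], "gripper": 0.2}, {"xyz": [0, 0, 0], "turn": [0, 0, 0], "gripper": -0.2}, {"xyz": [0, 0, 0], "turn": [0, 0, 0], "gripper": -0.4}, {"xyz": [0, 0, 0], "turn": [0, 0, 0], "gripper": -0.4}, {"xyz": [0, 0, 0], "turn": [0, 0, 0], "gripper": -0.4}, {"xyz": [0, 0, 0], "turn": [0, 0, 0], "gripper": -0.4}, {"xyz": [0, 0, -0.3], "turn": [0, 0, 0], "gripper": -0.4}, {"xyz": [0, 0, -0.7], "turn": [0, 0, 0], "gripper": -0.4}, {"xyz": [0, 0, -0.8], "turn": [0, 0, 0], "gripper": -0.4}, {"xyz": [0, 0, -0.8], "turn": [0, 0, 0], "gripper": -0.4}, {"xyz": [0, 0, -0.7], "turn": [0, 0, 0], "gripper": -0.4}, {"xyz": [0, 0, -0.3], "turn": [0, 0, 0], "gripper": -0.4}, {"xyz": [0, 0, 0], "turn": [0, 0, 0], "gripper": -0.4}], "squeeze": 35}}

```text
time_s: 4.7
position: [0.4936, 0.015, 0.2038]
tool_rot: [[1.0, 0.018, 0.007], [0.018, -1.0, -0.002], [0.007, 0.002, -1.0]]
ft_force: [-0.2, -0.1, -1.6]
grip_width: 0.0466
```

```bash
python3 -c "
from h import *
go(.5596,.2504,.06,1)"
```

```text
t 4.7 p [0.4936 0.015  0.2038] yaw 1.05 grip 0.0466 F [-0.16 -0.07 -1.57]
shift now-frame [ 1.732 -5.859  3.599] turned-frame [ 1.752 -5.855  3.596] turn [ 0.02  -0.089  0.011]
```

>>> {"method": "step_arm", "body": {"steps": [{"xyz": [0.2, -0.6, 0], "turn": [0, 0, 0], "gripper": -0.4}, {"xyz": [0.25, -0.8, 0], "turn": [0, 0, 0], "gripper": -0.4}, {"xyz": [0.25, -0.9, 0], "turn": [0, 0, 0], "gripper": -0.4}, {"xyz": [0.25, -0.9, 0], "turn": [0, 0, 0], "gripper": -0.4}, {"xyz": [0.25, -0.9, 0], "turn": [0, 0, 0], "gripper": -0.4}, {"xyz": [0.25, -0.8, 0], "turn": [0, 0, 0], "gripper": -0.4}, {"xyz": [0.2, -0.6, 0], "turn": [0, 0, 0], "gripper": -0.4}, {"xyz": [0.1, -0.35, 0], "turn": [0, 0, 0], "gripper": -0.4}, {"xyz": [0, 0, 0], "turn": [0, 0, 0], "gripper": -0.4}, {"xyz": [0, 0, 0], "turn": [0, 0, 0], "gripper": -0.4}, {"xyz": [0, 0, 0], "turn": [0, 0, 0], "gripper": -0.4}]}}

```text
time_s: 5.62
position: [0.558, 0.2496, 0.1996]
tool_rot: [[1.0, 0.018, -0.001], [0.018, -1.0, -0.001], [-0.001, 0.001, -1.0]]
ft_force: [-0.9, -0.7, -1.7]
grip_width: 0.0469
```

```bash
python3 -c "
from h import *
go(.5596,.2504,.0612,1)
b,e=shot('scene'); save('d',cv2.resize(b[60:230,280:450],(600,600),interpolation=cv2.INTER_CUBIC))"
```

```text
t 5.62 p [0.558  0.2496 0.1996] yaw 1.01 grip 0.0469 F [-0.9  -0.67 -1.69]
shift now-frame [ 0.046 -0.02   3.46 ] turned-frame [ 0.041 -0.018  3.46 ] turn [0.007 0.018 0.003]
```

View pics/d.png

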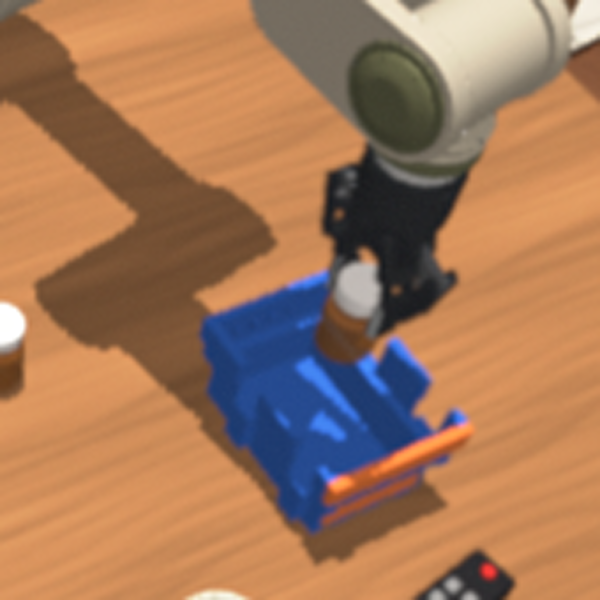

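The jar is held upright at crop (350,310), above the tote. I'll lower it.

>>> {"method": "step_arm", "body": {"steps": [{"xyz": [0.04, 0, 0.4], "turn": [0, 0, 0], "gripper": -0.4}, {"xyz": [0, 0, 0.6], "turn": [0, 0, 0], "gripper": -0.4}, {"xyz": [0, 0, 0.6], "turn": [0, 0, 0], "gripper": -0.4}, {"xyz": [0, 0, 0.6], "turn": [0, 0, 0], "gripper": -0.4}, {"xyz": [0, 0, 0.5], "turn": [0, 0, 0], "gripper": -0.4}, {"xyz": [0, 0, 0.35], "turn": [0, 0, 0], "gripper": -0.4}, {"xyz": [0, 0, 0.2], "turn": [0, 0, 0], "gripper": -0.4}, {"xyz": [0, 0, 0.1], "turn": [0, 0, 0], "gripper": -0.4}, {"xyz": [0, 0, 0.05], "turn": [0, 0, 0], "gripper": -0.4}, {"xyz": [0, 0, 0], "turn": [0, 0, 0], "gripper": -0.4}, {"xyz": [0, 0, 0], "turn": [0, 0, 0], "gripper": -0.4}]}}

```text
time_s: 6.58
position: [0.5603, 0.2504, 0.0652]
tool_rot: [[1.0, 0.018, 0.002], [0.018, -1.0, 0.0], [0.002, -0.0, -1.0]]
ft_force: [0.5, 0.1, -1.5]
grip_width: 0.047
```

>>> {"method": "step_arm", "body": {"steps": [{"xyz": [0, 0, 0.04], "turn": [0, 0, 0], "gripper": -0.4}, {"xyz": [0, 0, 0.04], "turn": [0, 0, 0], "gripper": -0.4}, {"xyz": [0, 0, 0.03], "turn": [0, 0, 0], "gripper": -0.4}, {"xyz": [0, 0, 0], "turn": [0, 0, 0], "gripper": -0.4}, {"xyz": [0, 0, 0], "turn": [0, 0, 0], "gripper": -0.4}]}}

```text
time_s: 7.0
position: [0.5603, 0.2506, 0.0618]
tool_rot: [[1.0, 0.018, 0.002], [0.018, -1.0, 0.0], [0.002, -0.0, -1.0]]
ft_force: [-3.6, -0.7, 11.6]
grip_width: 0.0474
```

>>> {"method": "step_arm", "body": {"steps": [{"xyz": [0, 0, -0.02], "turn": [0, 0, 0], "gripper": -0.4}, {"xyz": [0, 0, 0], "turn": [0, 0, 0], "gripper": 0.1}, {"xyz": [0, 0, 0], "turn": [0, 0, 0], "gripper": 0.2}, {"xyz": [0, 0, 0], "turn": [0, 0, 0], "gripper": 0.3}, {"xyz": [0, 0, 0], "turn": [0, 0, 0], "gripper": 0.45}, {"xyz": [0, 0, 0], "turn": [0, 0, 0], "gripper": 0.5}, {"xyz": [0, 0, 0], "turn": [0, 0, 0], "gripper": 0.5}, {"xyz": [0, 0, -0.3], "turn": [0, 0, 0], "gripper": 0.5}, {"xyz": [0, 0, -0.5], "turn": [0, 0, 0], "gripper": 0.5}, {"xyz": [0, 0, -0.7], "turn": [0, 0, 0], "gripper": 0.5}, {"xyz": [0, 0, -0.9], "turn": [0, 0, 0], "gripper": 0.5}, {"xyz": [0, 0, -0.9], "turn": [0, 0, 0], "gripper": 0.5}, {"xyz": [0, 0, -0.9], "turn": [0, 0, 0], "gripper": 0.5}, {"xyz": [0, 0, -0.5], "turn": [0, 0, 0], "gripper": 0.5}, {"xyz": [0, 0, 0], "turn": [0, 0, 0], "gripper": 0.5}]}}

```text
time_s: 8.25
position: [0.5612, 0.2507, 0.254]
tool_rot: [[1.0, 0.018, 0.009], [0.018, -1.0, 0.002], [0.009, -0.002, -1.0]]
ft_force: [-0.3, -0.3, 0.0]
grip_width: 0.064
```

```bash
python3 -c "
from h import *
go(.535,-.319,.2,-50.3)
b,e=shot('scene'); Q=pts('scene',e); hb=cv2.cvtColor(b,cv2.COLOR_RGB2HSV)
print(rimfit(Q,hb,110,(325,130,420,220))); print(rimfit(Q,hb,70,(165,175,265,260)))
save('e',cv2.resize(b[60:230,280:450],(600,600),interpolation=cv2.INTER_CUBIC))"
```

```text
t 8.25 p [0.5612 0.2507 0.254 ] yaw 1.04 grip 0.064 F [-0.3  -0.3   0.04]
shift now-frame [-0.924 14.232  1.314] turned-frame [10.541  9.602  1.35 ] turn [-0.073 -0.095 11.2  ]
{'c': array([0.5595, 0.2498]), 'size': array([0.2022, 0.1449]), 'yaw': np.float64(1.02), 'o': array([0.6559, 0.2565]), 'zrim': 0.0986, 'n': 566, 'no': 129}
{'c': array([ 0.5074, -0.2575]), 'size': array([0.2042, 0.1407]), 'yaw': np.float64(-141.05), 'o': array([ 0.4367, -0.3204]), 'zrim': 0.1, 'n': 730, 'no': 175}
```

View pics/e.png

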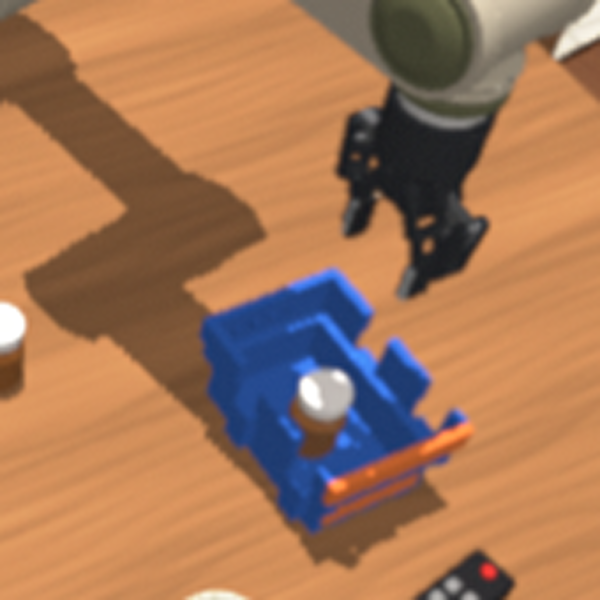

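The jar stands upright in the blue tote at crop (325,410), and the tote hasn't moved. Next is the green tote's long side.

>>> {"method": "step_arm", "body": {"steps": [{"xyz": [-0.06, 0.89, 0], "turn": [0, 0, 0], "gripper": 0.1}, {"xyz": [-0.06, 0.89, 0], "turn": [0, 0, 0], "gripper": 0.1}, {"xyz": [-0.06, 0.89, 0], "turn": [0, 0, 0], "gripper": 0.1}, {"xyz": [-0.06, 0.89, 0], "turn": [0, 0, 0], "gripper": 0.1}, {"xyz": [-0.06, 0.89, 0], "turn": [0, 0, 0], "gripper": 0.1}, {"xyz": [-0.06, 0.89, 0], "turn": [0, 0, 0], "gripper": 0.1}, {"xyz": [-0.06, 0.89, 0], "turn": [0, 0, 0], "gripper": 0.1}, {"xyz": [-0.06, 0.89, 0], "turn": [0, 0, 0], "gripper": 0.1}, {"xyz": [-0.06, 0.89, 0], "turn": [0, 0, 0], "gripper": 0.1}, {"xyz": [-0.06, 0.89, 0], "turn": [0, 0, 0], "gripper": 0.1}, {"xyz": [-0.06, 0.89, 0], "turn": [0, 0, 0], "gripper": 0.1}, {"xyz": [-0.06, 0.89, 0], "turn": [0, 0, 0], "gripper": 0.1}, {"xyz": [-0.06, 0.89, 0], "turn": [0, 0, 0], "gripper": 0.1}, {"xyz": [-0.06, 0.89, 0], "turn": [0, 0, 0], "gripper": 0.1}, {"xyz": [-0.06, 0.89, 0], "turn": [0, 0, 0], "gripper": 0.1}, {"xyz": [-0.06, 0.89, 0], "turn": [0, 0, 0], "gripper": 0.1}]}}

```text
time_s: 9.63
position: [0.531, -0.3213, 0.2469]
tool_rot: [[1.0, 0.018, -0.002], [0.018, -1.0, 0.002], [-0.002, -0.002, -1.0]]
ft_force: [1.3, -0.2, 0.4]
grip_width: 0.0467
```

>>> {"method": "step_arm", "body": {"steps": [{"xyz": [0, 0, 0], "turn": [0, 0, 1], "gripper": 0.1}, {"xyz": [0, 0, 0], "turn": [0, 0, 1], "gripper": 0.1}, {"xyz": [0, 0, 0], "turn": [0, 0, 1], "gripper": 0.1}, {"xyz": [0, 0, 0], "turn": [0, 0, 1], "gripper": 0.1}, {"xyz": [0, 0, 0], "turn": [0, 0, 1], "gripper": 0.1}, {"xyz": [0, 0, 0], "turn": [0, 0, 1], "gripper": 0.1}, {"xyz": [0, 0, 0], "turn": [0, 0, 1], "gripper": 0.1}, {"xyz": [0, 0, 0], "turn": [0, 0, 1], "gripper": 0.1}, {"xyz": [0, 0, 0], "turn": [0, 0, 1], "gripper": 0.1}, {"xyz": [0, 0, 0], "turn": [0, 0, 1], "gripper": 0.1}, {"xyz": [0, 0, 0], "turn": [0, 0, 1], "gripper": 0.1}, {"xyz": [0, 0, 0], "turn": [0, 0, 0.25], "gripper": 0.1}, {"xyz": [0, 0, 0], "turn": [0, 0, 0], "gripper": 0.1}, {"xyz": [0, 0, 0], "turn": [0, 0, 0], "gripper": 0.1}]}}

```text
time_s: 10.8
position: [0.5316, -0.3197, 0.2479]
tool_rot: [[0.637, -0.771, -0.001], [-0.771, -0.637, 0.001], [-0.001, 0.0, -1.0]]
ft_force: [-0.4, -0.4, -0.3]
grip_width: 0.0468
```

```bash
python3 -c "
from h import *
go(.535,-.319,.09,-50.5)
a,P,h=top(); save('f',cv2.resize(a[100:240,220:400],(720,560),interpolation=cv2.INTER_CUBIC))"
```

```text
t 10.8 p [ 0.5316 -0.3197  0.2479] yaw -50.42 grip 0.0468 F [-0.36 -0.39 -0.32]
shift now-frame [ 0.046 -0.077  3.947] turned-frame [ 0.04  -0.076  3.947] turn [0.002 0.018 0.018]
```

View pics/f.png

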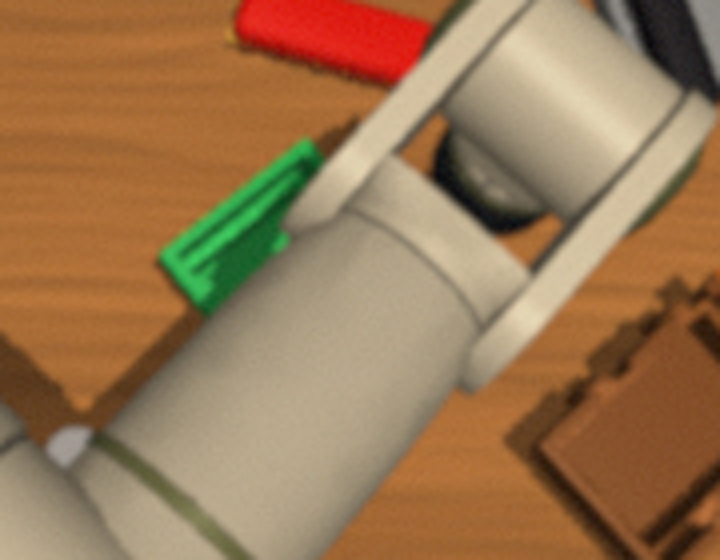

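The arm hides the green tote's grip side (only its end shows, at crop (240,230)), but brown stays clear at lower right. I'll descend on the measured pose.

>>> {"method": "step_arm", "body": {"steps": [{"xyz": [0.04, -0.08, 0.6], "turn": [0, 0, 0], "gripper": 0.1}, {"xyz": [0, 0, 0.8], "turn": [0, 0, 0], "gripper": 0.1}, {"xyz": [0, 0, 0.8], "turn": [0, 0, 0], "gripper": 0.1}, {"xyz": [0, 0, 0.6], "turn": [0, 0, 0], "gripper": 0.1}, {"xyz": [0, 0, 0.4], "turn": [0, 0, 0], "gripper": 0.1}, {"xyz": [0, 0, 0.3], "turn": [0, 0, 0], "gripper": 0.1}, {"xyz": [0, 0, 0.3], "turn": [0, 0, 0], "gripper": 0.1}, {"xyz": [0, 0, 0.2], "turn": [0, 0, 0], "gripper": 0.1}, {"xyz": [0, 0, 0], "turn": [0, 0, 0], "gripper": 0.1}, {"xyz": [0, 0, 0], "turn": [0, 0, 0], "gripper": 0.1}]}}

```text
time_s: 11.68
position: [0.5353, -0.319, 0.0887]
tool_rot: [[0.636, -0.772, -0.0], [-0.772, -0.636, 0.0], [-0.0, 0.0, -1.0]]
ft_force: [0.4, -0.1, -0.5]
grip_width: 0.047
```

No contact on the way down. Closing now.

>>> {"method": "step_arm", "body": {"steps": [{"xyz": [0, 0, 0], "turn": [0, 0, 0], "gripper": -0.3}, {"xyz": [0, 0, 0], "turn": [0, 0, 0], "gripper": -0.5}, {"xyz": [0, 0, 0], "turn": [0, 0, 0], "gripper": -0.7}, {"xyz": [0, 0, 0], "turn": [0, 0, 0], "gripper": -0.9}, {"xyz": [0, 0, 0], "turn": [0, 0, 0], "gripper": -1}, {"xyz": [0, 0, 0], "turn": [0, 0, 0], "gripper": -1}, {"xyz": [0, 0, 0], "turn": [0, 0, 0], "gripper": -1}, {"xyz": [0, 0, 0], "turn": [0, 0, 0], "gripper": -1}], "squeeze": 60}}

```text
time_s: 12.35
position: [0.5354, -0.3191, 0.0895]
tool_rot: [[0.636, -0.772, 0.001], [-0.772, -0.636, -0.001], [0.001, -0.0, -1.0]]
ft_force: [-1.5, 0.9, 6.0]
grip_width: 0.0091
```

```bash
python3 -c "
from h import *
go(.535,-.319,.09,-50.5)
b,e=shot('scene'); Q=pts('scene',e); hb=cv2.cvtColor(b,cv2.COLOR_RGB2HSV)
print(rimfit(Q,hb,70,(165,175,265,260)))
save('g',cv2.resize(b[100:280,120:330],(700,600),interpolation=cv2.INTER_CUBIC))"
```

```text
t 12.35 p [ 0.5354 -0.3191  0.0895] yaw -50.53 grip 0.0091 F [-1.45  0.88  6.04]
shift now-frame [-0.009  0.006 -0.012] turned-frame [-0.009  0.006 -0.012] turn [-0.001 -0.013 -0.006]
{'c': array([ 0.5079, -0.2566]), 'size': array([0.2024, 0.1425]), 'yaw': np.float64(-140.64), 'o': array([ 0.4703, -0.3637]), 'zrim': 0.0998, 'n': 526, 'no': 30}
```

View pics/g.png

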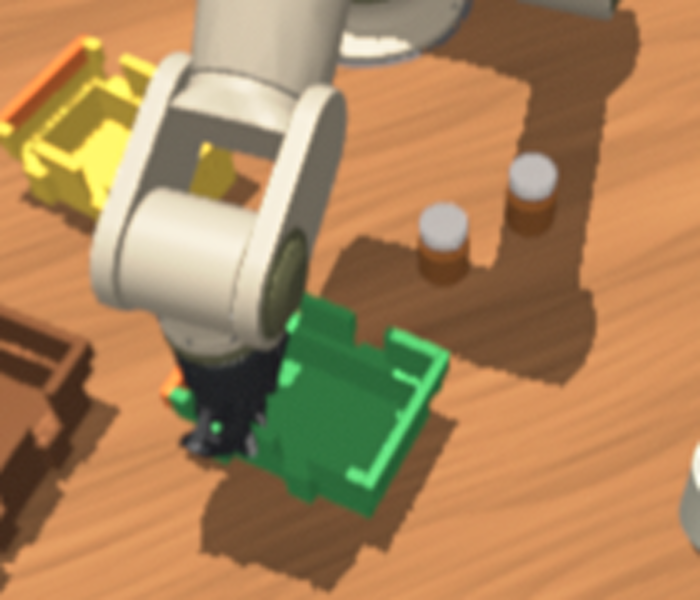

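The gripper at crop (230,430) is closed on the rim of the green long side, with a 9 mm gap. Lifting.

>>> {"method": "step_arm", "body": {"steps": [{"xyz": [0, 0, -0.1], "turn": [0, 0, 0], "gripper": -1}, {"xyz": [0, 0, -0.2], "turn": [0, 0, 0], "gripper": -1}, {"xyz": [0, 0, -0.3], "turn": [0, 0, 0], "gripper": -1}, {"xyz": [0, 0, -0.4], "turn": [0, 0, 0], "gripper": -1}, {"xyz": [0, 0, -0.5], "turn": [0, 0, 0], "gripper": -1}, {"xyz": [0, 0, -0.5], "turn": [0, 0, 0], "gripper": -1}, {"xyz": [0, 0, -0.5], "turn": [0, 0, 0], "gripper": -1}, {"xyz": [0, 0, -0.5], "turn": [0, 0, 0], "gripper": -1}, {"xyz": [0, 0, -0.5], "turn": [0, 0, 0], "gripper": -1}, {"xyz": [0, 0, -0.5], "turn": [0, 0, 0], "gripper": -1}, {"xyz": [0, 0, -0.4], "turn": [0, 0, 0], "gripper": -1}, {"xyz": [0, 0, -0.3], "turn": [0, 0, 0], "gripper": -1}, {"xyz": [0, 0, -0.2], "turn": [0, 0, 0], "gripper": -1}, {"xyz": [0, 0, 0], "turn": [0, 0, 0], "gripper": -1}, {"xyz": [0, 0, 0], "turn": [0, 0, 0], "gripper": -1}, {"xyz": [0, 0, 0], "turn": [0, 0, 0], "gripper": -1}]}}

```text
time_s: 13.73
position: [0.5351, -0.3188, 0.2837]
tool_rot: [[0.636, -0.772, -0.001], [-0.772, -0.636, 0.001], [-0.002, 0.0, -1.0]]
ft_force: [-0.0, -0.8, -2.4]
grip_width: 0.0094
```

```bash
cat >> h.py <<'E'
def plane(P,hsv,z0,z1,box=None,hue=70):
    m=np.ones(hsv.shape[:2],bool)
    if box: m[:]=0; m[box[1]:box[3],box[0]:box[2]]=1
    g=m&(abs(hsv[...,0].astype(int)-hue)<12)&(hsv[...,1]>120)&(P[...,2]>z0)&(P[...,2]<z1)
    q=P[g]; A=np.c_[q[:,:2],np.ones(len(q))]; w=np.ones(len(q),bool)
    for _ in range(8):
        k=np.linalg.lstsq(A[w],q[w,2],rcond=None)[0]; w=abs(A@k-q[:,2])<.006
    return k.round(4),len(q),w.sum(),q[w].mean(0).round(4)
E
python3 - <<'E'
from h import *
go(.542,.184,.29,-89)
a,P,h=top(); b,e=shot('scene'); Q=pts('scene',e); hb=cv2.cvtColor(b,cv2.COLOR_RGB2HSV)
g=(abs(hb[...,0].astype(int)-70)<12)&(hb[...,1]>120); print(np.histogram(Q[g][:,2],np.arange(.1,.34,.01)))
# floor plane and rim plane
print('floor',plane(Q,hb,.18,.225)); print('rim',plane(Q,hb,.285,.325))
E
```

```text
t 13.73 p [ 0.5351 -0.3188  0.2837] yaw -50.53 grip 0.0094 F [-0.01 -0.78 -2.4 ]
shift now-frame [-9.594 -8.124 -0.143] turned-frame [-12.565  -0.393  -0.158] turn [0.012 0.021 8.392]
(array([  0,   0,   0,   0,   0,   0,   0,   0,   0, 837, 318, 219, 200,
       129, 301, 227,  90, 201, 232, 523,   2,  12,   4]), array([0.1 , 0.11, 0.12, 0.13, 0.14, 0.15, 0.16, 0.17, 0.18, 0.19, 0.2 ,
       0.21, 0.22, 0.23, 0.24, 0.25, 0.26, 0.27, 0.28, 0.29, 0.3 , 0.31,
       0.32, 0.33]))
floor (array([ 0.0246, -0.0203,  0.1815]), 1472, np.int64(1044), array([ 0.4966, -0.2437,  0.1986]))
rim (array([ 0.0081, -0.0024,  0.2884]), 656, np.int64(588), array([ 0.5533, -0.2234,  0.2934]))
```

Lifted level to within about 0.02 rad. Now I'll carry it over and turn it.

>>> {"method": "step_arm", "body": {"steps": [{"xyz": [-0.2, -0.17, 0], "turn": [0, 0, 0], "gripper": -1}, {"xyz": [-0.4, -0.34, 0], "turn": [0, 0, 0], "gripper": -1}, {"xyz": [-0.6, -0.51, 0], "turn": [0, 0, 0], "gripper": -1}, {"xyz": [-0.6, -0.51, 0], "turn": [0, 0, 0], "gripper": -1}, {"xyz": [-0.6, -0.51, 0], "turn": [0, 0, 0], "gripper": -1}, {"xyz": [-0.6, -0.51, 0], "turn": [0, 0, 0], "gripper": -1}, {"xyz": [-0.6, -0.51, 0], "turn": [0, 0, 0], "gripper": -1}, {"xyz": [-0.6, -0.51, 0], "turn": [0, 0, 0], "gripper": -1}, {"xyz": [-0.6, -0.51, 0], "turn": [0, 0, 0], "gripper": -1}, {"xyz": [-0.6, -0.51, 0], "turn": [0, 0, 0], "gripper": -1}, {"xyz": [-0.6, -0.51, 0], "turn": [0, 0, 0], "gripper": -1}, {"xyz": [-0.6, -0.51, 0], "turn": [0, 0, 0], "gripper": -1}, {"xyz": [-0.6, -0.51, 0], "turn": [0, 0, 0], "gripper": -1}, {"xyz": [-0.6, -0.51, 0], "turn": [0, 0, 0], "gripper": -1}, {"xyz": [-0.6, -0.51, 0], "turn": [0, 0, 0], "gripper": -1}, {"xyz": [-0.6, -0.51, 0], "turn": [0, 0, 0], "gripper": -1}, {"xyz": [-0.4, -0.34, 0], "turn": [0, 0, 0], "gripper": -1}, {"xyz": [-0.2, -0.16, 0], "turn": [0, 0, 0], "gripper": -1}, {"xyz": [0, 0, 0], "turn": [0, 0, 0], "gripper": -1}, {"xyz": [0, 0, 0], "turn": [0, 0, 0], "gripper": -1}]}}

```text
time_s: 15.5
position: [0.5426, 0.1845, 0.2845]
tool_rot: [[0.636, -0.772, -0.0], [-0.772, -0.636, -0.001], [0.0, 0.001, -1.0]]
ft_force: [-0.2, -0.3, -2.3]
grip_width: 0.0091
```

>>> {"method": "step_arm", "body": {"steps": [{"xyz": [0, 0, 0], "turn": [0, 0, 0.25], "gripper": -1}, {"xyz": [0, 0, 0], "turn": [0, 0, 0.5], "gripper": -1}, {"xyz": [0, 0, 0], "turn": [0, 0, 0.5], "gripper": -1}, {"xyz": [0, 0, 0], "turn": [0, 0, 0.5], "gripper": -1}, {"xyz": [0, 0, 0], "turn": [0, 0, 0.5], "gripper": -1}, {"xyz": [0, 0, 0], "turn": [0, 0, 0.5], "gripper": -1}, {"xyz": [0, 0, 0], "turn": [0, 0, 0.5], "gripper": -1}, {"xyz": [0, 0, 0], "turn": [0, 0, 0.5], "gripper": -1}, {"xyz": [0, 0, 0], "turn": [0, 0, 0.5], "gripper": -1}, {"xyz": [0, 0, 0], "turn": [0, 0, 0.5], "gripper": -1}, {"xyz": [0, 0, 0], "turn": [0, 0, 0.5], "gripper": -1}, {"xyz": [0, 0, 0], "turn": [0, 0, 0.5], "gripper": -1}, {"xyz": [0, 0, 0], "turn": [0, 0, 0.5], "gripper": -1}, {"xyz": [0, 0, 0], "turn": [0, 0, 0.5], "gripper": -1}, {"xyz": [0, 0, 0], "turn": [0, 0, 0.5], "gripper": -1}, {"xyz": [0, 0, 0], "turn": [0, 0, 0.5], "gripper": -1}, {"xyz": [0, 0, 0], "turn": [0, 0, 0.5], "gripper": -1}, {"xyz": [0, 0, 0], "turn": [0, 0, 0.4], "gripper": -1}, {"xyz": [0, 0, 0], "turn": [0, 0, 0.25], "gripper": -1}, {"xyz": [0, 0, 0], "turn": [0, 0, 0], "gripper": -1}]}}

```text
time_s: 17.17
position: [0.543, 0.1836, 0.2848]
tool_rot: [[-0.026, -1.0, -0.0], [-1.0, 0.026, -0.0], [0.0, 0.0, -1.0]]
ft_force: [0.1, 0.6, -2.4]
grip_width: 0.0091
```

```bash
python3 - <<'E'
from h import *
go(.542,.184,.29,-89)
b,e=shot('scene'); Q=pts('scene',e); hb=cv2.cvtColor(b,cv2.COLOR_RGB2HSV)
a,P,h=top()
for n,X,H in(('scene',Q,hb),('top',P,h)):
    print(n,'rim',plane(X,H,.28,.31))
    k=plane(X,H,.28,.31)[0]
    g=(abs(H[...,0].astype(int)-70)<12)&(H[...,1]>120)&(X[...,2]>.28); o=(H[...,0]>=5)&(H[...,0]<18)&(H[...,1]>120)&(X[...,2]>.28)&(X[...,2]<.31)&(abs(X[...,1]-.25)<.15)
    r=cv2.minAreaRect(X[g|o][:,:2].astype(np.float32)); print(np.round(r[0],4),np.round(r[1],4),r[2],'orange',X[o].mean(0).round(4) if o.any() else 0,o.sum())
    print('blue',rimfit(X,H,110,(325,130,420,220) if n=='scene' else (85,110,172,205)) if 1 else 0)
save('hh',np.hstack([cv2.resize(a[90:250,60:220],(400,400),interpolation=cv2.INTER_CUBIC),cv2.resize(b[60:230,280:450],(400,400),interpolation=cv2.INTER_CUBIC)]))
E
```

```text
t 17.17 p [0.543  0.1836 0.2848] yaw -91.49 grip 0.0091 F [ 0.08  0.56 -2.38]
shift now-frame [-0.01   0.025 -0.131] turned-frame [-0.011  0.025 -0.131] turn [ 0.001 -0.002 -0.543]
scene rim (array([-0.0032, -0.0005,  0.296 ]), 721, np.int64(519), array([0.6213, 0.2487, 0.2939]))
[0.5643 0.2196] [0.1972 0.2025] 88.24201965332031 orange [0.4733 0.1965 0.294 ] 30
blue {'c': array([0.5595, 0.2498]), 'size': array([0.2013, 0.1429]), 'yaw': np.float64(1.33), 'o': array([0.6561, 0.2527]), 'zrim': 0.0985, 'n': 343, 'no': 80}
top rim (array([ 0.019 , -0.0832,  0.2983]), 133, np.int64(109), array([0.6289, 0.188 , 0.2946]))
[0.5578 0.2157] [0.1433 0.177 ] 32.31647872924805 orange 0 0
blue {'c': array([0.5522, 0.2203]), 'size': array([0.1874, 0.0808]), 'yaw': np.float64(0.11), 'o': array([nan, nan]), 'zrim': 0.1004, 'n': 262, 'no': 0}h.py:23: RuntimeWarning: Mean of empty slice.
  o=P[org][:,:2].mean(0); zz=np.median(P[body][:,2])
  ret = um.true_divide(
```

View pics/hh.png

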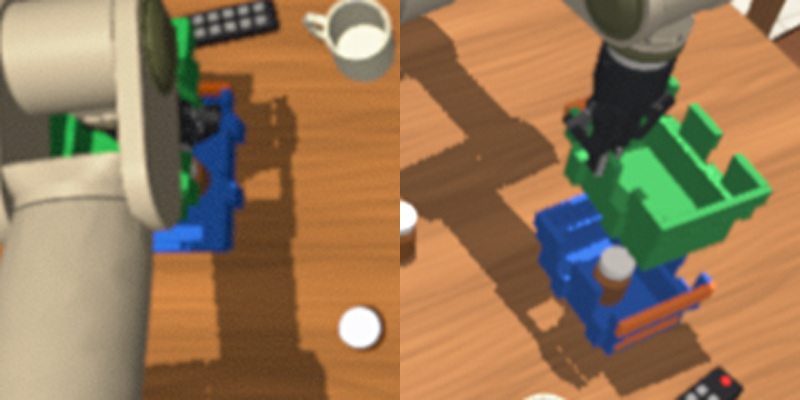

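The green tote hangs over the blue one with its orange end toward -x, opposite the blue's. The turn overshot by about 2.5°, so I'll correct that, come lower and re-measure.

>>> {"method": "step_arm", "body": {"steps": [{"xyz": [0, 0, 0.1], "turn": [0, 0, -0.2], "gripper": -1}, {"xyz": [0, 0, 0.2], "turn": [0, 0, -0.34], "gripper": -1}, {"xyz": [0, 0, 0.3], "turn": [0, 0, 0], "gripper": -1}, {"xyz": [0, 0, 0.3], "turn": [0, 0, 0], "gripper": -1}, {"xyz": [0, 0, 0.3], "turn": [0, 0, 0], "gripper": -1}, {"xyz": [0, 0, 0.3], "turn": [0, 0, 0], "gripper": -1}, {"xyz": [0, 0, 0.2], "turn": [0, 0, 0], "gripper": -1}, {"xyz": [0, 0, 0.1], "turn": [0, 0, 0], "gripper": -1}, {"xyz": [0, 0, 0], "turn": [0, 0, 0], "gripper": -1}, {"xyz": [0, 0, 0], "turn": [0, 0, 0], "gripper": -1}, {"xyz": [0, 0, 0], "turn": [0, 0, 0], "gripper": -1}]}}

```text
time_s: 18.18
position: [0.5432, 0.1847, 0.2134]
tool_rot: [[0.02, -1.0, 0.001], [-1.0, -0.02, 0.0], [-0.0, -0.001, -1.0]]
ft_force: [0.1, 0.5, -0.8]
grip_width: 0.0086
```

```bash
cat > m.py <<'E'
from h import *
s=env.observe(); zr=s['position'][2]+.0105
go(.542,.184,.19,-89)
b,e=shot('scene'); Q=pts('scene',e); H=cv2.cvtColor(b,cv2.COLOR_RGB2HSV)
near=np.hypot(Q[...,0]-.56,Q[...,1]-.25)<.16
g=near&(H[...,1]>110)&((abs(H[...,0].astype(int)-70)<12)|((H[...,0]>=5)&(H[...,0]<18)))&(abs(Q[...,2]-zr)<.006)
q=Q[g]; print('n',len(q),'z',q[:,2].mean().round(4))
k=np.linalg.lstsq(np.c_[q[:,:2]-[.56,.25],np.ones(len(q))],q[:,2],rcond=None)[0]; print('plane',k.round(4))
r=cv2.minAreaRect(q[:,:2].astype(np.float32)); print(np.round(r[0],4),np.round(r[1],4),round(r[2],2))
# edges in the blue frame (yaw 1)
y=np.radians(1.0); L=(q[:,:2]-[.5596,.2502])@np.array([[np.cos(y),-np.sin(y)],[np.sin(y),np.cos(y)]])
print('blue-frame extents',np.percentile(L,[0.5,2,98,99.5],axis=0).round(4).tolist())
# far end edge line: points with |Lx-0.096|<.012
f=L[(L[:,0]>.08)]; print('far end: slope deg',np.degrees(np.polyfit(f[:,1],f[:,0],1)[0]).round(2),'mean x',f[:,0].mean().round(4),'y range',f[:,1].min().round(4),f[:,1].max().round(4))
f=L[(L[:,1]>.05)]; print('far side: slope deg',np.degrees(np.polyfit(f[:,0],f[:,1],1)[0]).round(2),'mean y',f[:,1].mean().round(4),'x range',f[:,0].min().round(4),f[:,0].max().round(4))
print('blue',rimfit(Q,H,110,(325,130,420,220)))
E
python3 m.py
```

```text
t 18.18 p [0.5432 0.1847 0.2134] yaw -88.85 grip 0.0086 F [ 0.15  0.53 -0.79]
shift now-frame [0.017 0.03  0.586] turned-frame [0.017 0.03  0.586] turn [-0.016  0.002  0.034]
n 478 z 0.2229
plane [-2.00e-04  1.60e-03  2.23e-01]
[0.5617 0.2488] [0.2022 0.1437] 1.63
blue-frame extents [[-0.0979, -0.0721], [-0.0962, -0.071], [0.1026, 0.0688], [0.1031, 0.0704]]
far end: slope deg -0.37 mean x 0.096 y range -0.0711 0.0705
far side: slope deg -0.9 mean y 0.063 x range -0.0816 0.1018
blue {'c': array([0.5608, 0.2498]), 'size': array([0.1997, 0.1428]), 'yaw': np.float64(1.35), 'o': array([0.656 , 0.2505]), 'zrim': 0.0987, 'n': 282, 'no': 77}
```

Camera and kinematics agree to about 2 mm: the offset is within ±2 mm, against 4–5 mm of play, and it is level. I'll nudge 1 mm and lower slowly.

>>> {"method": "step_arm", "body": {"steps": [{"xyz": [0, 0.025, 0.1], "turn": [0, 0, 0], "gripper": -1}, {"xyz": [0, 0, 0.12], "turn": [0, 0, 0], "gripper": -1}, {"xyz": [0, 0, 0.12], "turn": [0, 0, 0], "gripper": -1}, {"xyz": [0, 0, 0.12], "turn": [0, 0, 0], "gripper": -1}, {"xyz": [0, 0, 0.1], "turn": [0, 0, 0], "gripper": -1}, {"xyz": [0, 0, 0.08], "turn": [0, 0, 0], "gripper": -1}, {"xyz": [0, 0, 0.05], "turn": [0, 0, 0], "gripper": -1}, {"xyz": [0, 0, 0], "turn": [0, 0, 0], "gripper": -1}, {"xyz": [0, 0, 0], "turn": [0, 0, 0], "gripper": -1}]}}

```text
time_s: 18.98
position: [0.5419, 0.1846, 0.1851]
tool_rot: [[0.02, -1.0, -0.0], [-1.0, -0.02, 0.0], [-0.0, 0.0, -1.0]]
ft_force: [-0.6, 0.5, -2.6]
grip_width: 0.009
```

No contact yet, and the bottom is already about 4 mm inside the mouth. Continuing in small steps.

>>> {"method": "step_arm", "body": {"steps": [{"xyz": [0, 0, 0.03], "turn": [0, 0, 0], "gripper": -1}, {"xyz": [0, 0, 0.03], "turn": [0, 0, 0], "gripper": -1}, {"xyz": [0, 0, 0.03], "turn": [0, 0, 0], "gripper": -1}, {"xyz": [0, 0, 0.02], "turn": [0, 0, 0], "gripper": -1}, {"xyz": [0, 0, 0], "turn": [0, 0, 0], "gripper": -1}, {"xyz": [0, 0, 0], "turn": [0, 0, 0], "gripper": -1}]}}

```text
time_s: 19.48
position: [0.5419, 0.1846, 0.1807]
tool_rot: [[0.02, -1.0, -0.0], [-1.0, -0.02, -0.0], [0.0, 0.0, -1.0]]
ft_force: [0.0, -0.1, -1.9]
grip_width: 0.0087
```

```bash
python3 m.py
```

```text
t 19.48 p [0.5419 0.1846 0.1807] yaw -88.85 grip 0.0087 F [ 0.01 -0.08 -1.94]
shift now-frame [ 0.016 -0.003 -0.233] turned-frame [ 0.016 -0.003 -0.233] turn [ 0.001 -0.     0.032]
n 460 z 0.1901
plane [-0.0006 -0.0006  0.1901]
[0.5603 0.2495] [0.203  0.1439] 0.68
blue-frame extents [[-0.0997, -0.072], [-0.0973, -0.0713], [0.1012, 0.0686], [0.1018, 0.0708]]
far end: slope deg -0.4 mean x 0.0952 y range -0.0713 0.0691
far side: slope deg -0.61 mean y 0.063 x range -0.0835 0.1005
blue {'c': array([0.5601, 0.2499]), 'size': array([0.1997, 0.1419]), 'yaw': np.float64(2.06), 'o': array([0.6558, 0.2536]), 'zrim': 0.0977, 'n': 218, 'no': 77}
```

Centred within about 1 mm and level. I'll lower in the last millimetre or so.

>>> {"method": "step_arm", "body": {"steps": [{"xyz": [0, 0, 0.02], "turn": [0, 0, 0], "gripper": -1}, {"xyz": [0, 0, 0.015], "turn": [0, 0, 0], "gripper": -1}, {"xyz": [0, 0, 0], "turn": [0, 0, 0], "gripper": -1}, {"xyz": [0, 0, 0], "turn": [0, 0, 0], "gripper": -1}]}}

```text
time_s: 19.87
position: [0.5419, 0.1847, 0.1796]
tool_rot: [[0.02, -1.0, 0.0], [-1.0, -0.02, 0.0], [-0.0, -0.0, -1.0]]
ft_force: [-1.1, -0.5, 2.0]
grip_width: 0.0094
```

The feet have touched the rim: vertical force went from -2 to +2 N at the expected height. Releasing gently.

>>> {"method": "step_arm", "body": {"steps": [{"xyz": [0, 0, 0], "turn": [0, 0, 0], "gripper": -0.75}, {"xyz": [0, 0, 0], "turn": [0, 0, 0], "gripper": -0.65}, {"xyz": [0, 0, 0], "turn": [0, 0, 0], "gripper": -0.5}, {"xyz": [0, 0, 0], "turn": [0, 0, 0], "gripper": -0.3}, {"xyz": [0, 0, 0], "turn": [0, 0, 0], "gripper": -0.1}, {"xyz": [0, 0, 0], "turn": [0, 0, 0], "gripper": 0}, {"xyz": [0, 0, 0], "turn": [0, 0, 0], "gripper": 0}, {"xyz": [0, 0, -0.2], "turn": [0, 0, 0], "gripper": 0}, {"xyz": [0, 0, -0.4], "turn": [0, 0, 0], "gripper": 0}, {"xyz": [0, 0, -0.7], "turn": [0, 0, 0], "gripper": 0}, {"xyz": [0, 0, -0.8], "turn": [0, 0, 0], "gripper": 0}, {"xyz": [0, 0, -0.8], "turn": [0, 0, 0], "gripper": 0}, {"xyz": [0.8, 0, -0.4], "turn": [0, 0, 0], "gripper": 0}, {"xyz": [0.9, 0, 0], "turn": [0, 0, 0], "gripper": 0}, {"xyz": [0.9, 0, 0], "turn": [0, 0, 0], "gripper": 0}, {"xyz": [0.9, 0, 0], "turn": [0, 0, 0], "gripper": 0}, {"xyz": [0.9, 0, 0], "turn": [0, 0, 0], "gripper": 0}, {"xyz": [0.5, 0, 0], "turn": [0, 0, 0], "gripper": 0}, {"xyz": [0, 0, 0], "turn": [0, 0, 0], "gripper": 0}, {"xyz": [0, 0, 0], "turn": [0, 0, 0], "gripper": 0}]}}

```text
time_s: 21.53
position: [0.5458, -0.012, 0.3118]
tool_rot: [[0.018, -1.0, 0.0], [-1.0, -0.018, 0.0], [-0.0, -0.0, -1.0]]
ft_force: [-1.2, 0.3, -0.2]
grip_width: 0.0428
```

```bash
python3 - <<'E'
from h import *
print(env.observe()['time_s'])
a,P,h=top(); b,e=shot('scene'); Q=pts('scene',e); hb=cv2.cvtColor(b,cv2.COLOR_RGB2HSV)
for n,X,H,bx in(('top',P,h,(70,90,185,205)),('scene',Q,hb,(315,70,430,220))):
    print(n,'green',rimfit(X,H,70,bx,.18,.205)); print('plane',plane(X,H,.18,.2,bx)); print('blue',rimfit(X,H,110,bx))
save('i',np.hstack([cv2.resize(a[70:230,70:230],(400,400),interpolation=cv2.INTER_CUBIC),cv2.resize(b[60:260,280:480],(400,400),interpolation=cv2.INTER_CUBIC)]))
E
```

```text
21.5333
top green {'c': array([0.558 , 0.2502]), 'size': array([0.1994, 0.1419]), 'yaw': np.float64(-178.92), 'o': array([0.4621, 0.2517]), 'zrim': 0.1901, 'n': 572, 'no': 163}
plane (array([-0.0071, -0.0081,  0.1967]), 409, np.int64(379), array([0.6144, 0.2608, 0.1902]))
blue {'c': array([0.4613, 0.2707]), 'size': array([0.0084, 0.0958]), 'yaw': np.float64(1.03), 'o': array([nan, nan]), 'zrim': 0.1007, 'n': 107, 'no': 0}
scene green {'c': array([0.5598, 0.2485]), 'size': array([0.204 , 0.1429]), 'yaw': np.float64(-178.47), 'o': array([0.4647, 0.2474]), 'zrim': 0.1888, 'n': 703, 'no': 135}
plane (array([0.0005, 0.0022, 0.1882]), 568, np.int64(487), array([0.6056, 0.2426, 0.189 ]))
blue {'c': array([0.5598, 0.2507]), 'size': array([0.2001, 0.1438]), 'yaw': np.float64(1.48), 'o': array([0.6559, 0.2533]), 'zrim': 0.0982, 'n': 215, 'no': 77}h.py:23: RuntimeWarning: Mean of empty slice.
  o=P[org][:,:2].mean(0); zz=np.median(P[body][:,2])
  ret = um.true_divide(
```

View pics/i.png

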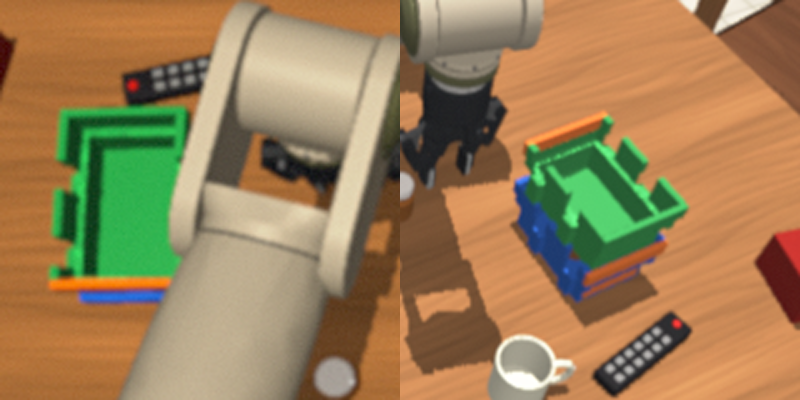

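The green tote stands level on the blue one. Its rim is at 0.190 m, so its origin is about 90 mm above the blue's. It is centred within about 2 mm, with the orange ends opposite, and the gripper is clear at right crop (440,150). Handing in.

```bash
python3 -c "
from rig import order
print(order.close_job())"
```

```text
the job is handed in; nothing more can be done
None
```

I stood the jar in the blue tote and stacked the green tote on top, turned end for end, then handed the job in at about 21.6 s of the 61 s allowed. The hand-in reports no verdict.

- **Jar:** I took the farthest of the three look-alikes (0.492 m from the base, the others at 0.374 and 0.400 m). I set it on the blue tote's floor and let go. It was upright there in the camera view, but the green tote hid it from the last pictures, so its final state was not seen.
- **Green tote:** I carried it by its long-side rim and lowered it slowly until the feet touched. In the last check its rim was at 0.189–0.190 m, so it sits about 90 mm above the blue tote rather than nested. It was tilted by 0.01 rad or less and centred within about 2 mm. The two yaw readings were -178.9° and -178.5°, so the orange ends are opposite.
- **Blue tote:** it was within about 1 mm of where it started.
- **Bystanders:** I never went near the mug, remote or spectacle case. The mug and remote looked unmoved in the last pictures; the case was not in those crops.

Two checks fell short. The top camera could not fit the blue tote at the end because the green one covers it, so that position comes from the scene camera alone. The two cameras differed by about 2 mm on the green tote's centre, which is within the calibration.

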